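# Fit the reducing sleeves and stoppers into two dry-block thermostats

## Task

Build up the block with the wide well piece by piece, each fully home before the next goes in: the larger aluminium sleeve into the well, then the smaller sleeve into the larger one, then the small white stopper into the smaller sleeve. Close the narrow well of the other block with the large white stopper, before or after. Leave every piece seated upright with its collar or head flat on what carries it, and do not knock over the beaker or the bottles.

Things in the scene. Friction and masses are not known exactly. Their poses are not given: they have to be found in the camera images.
- wide_block: White and steel dry-block thermostat, 120 x 120 mm and 90 mm high, fixed to the bench, with one round well in the middle of its flat top: 58 mm across, 32 mm deep, dark floor. It is the block with the wider well. Origin: centre of its underside; z up; the mouth of the well is 90 mm above the origin on its z axis. Its front with the display faces the robot at yaw 0.
- narrow_block: White and steel dry-block thermostat, 120 x 120 mm and 90 mm high, fixed to the bench, with one round well in the middle of its flat top: 44 mm across, 32 mm deep, dark floor. It is the block with the narrower well. Origin: centre of its underside; z up; the mouth of the well is 90 mm above the origin on its z axis. Its front with the display faces the robot at yaw 0.
- outer_sleeve: Larger aluminium reducing sleeve, a flanged tube upright on its spigot: spigot 52 mm across, 25 mm long, chamfered foot; above it a collar 64 mm across, 18 mm high (total 43 mm); through bore 38 mm (32 mm at the very foot). 170 g. Origin: centre of the foot, z up. Grip the collar. Home: collar resting on the block's top, spigot in the well.
- inner_sleeve: Smaller aluminium reducing sleeve, same form, upright: spigot 33 mm across, 22 mm long, chamfered foot; collar 46 mm across, 18 mm high (total 40 mm); through bore 25 mm (19 mm at the very foot). 80 g. Origin: centre of the foot, z up. Grip the collar. Home: collar resting on the larger sleeve's collar, spigot in its bore.
- small_stopper: Smaller white plastic stopper, solid, upright: spigot 20 mm across, 20 mm long, chamfered foot; round head 30 mm across, 18 mm high (total 38 mm). 40 g. Origin: centre of the foot, z up. Home: head resting on the smaller sleeve's collar, spigot in its bore.
- large_stopper: Larger white plastic stopper, solid, upright: spigot 38 mm across, 25 mm long, chamfered foot; round head 54 mm across, 18 mm high (total 43 mm). 100 g. Origin: centre of the foot, z up. Home: head resting on the top of the block with the narrower well.
- beaker: Glass beaker standing on the bench between the two blocks, 66 mm across, 90 mm high. Bystander. Origin: centre of its underside, z up.
- reagent_bottle: Glass bottle with a blue cap and paper label, on the left of the bench, 70 mm across, 150 mm high. Bystander. Origin: centre of its underside, z up.
- wash_bottle: White plastic bottle on the right of the bench, 60 mm across, 160 mm high. Bystander. Origin: centre of its underside, z up.

How it is judged (in metres and radians):
On the way, in this order (a step that is already met when the one before it is completed fails the run):
1. the larger sleeve is fully home in the wide well (horizontal distance between outer_sleeve and wide_block below 0.006 m and z of outer_sleeve in the frame of wide_block between 0.061 and 0.069 m and angle between outer_sleeve's own z axis and vertical below 0.08 rad and angle between the z axis of outer_sleeve and the z axis of wide_block, either way round below 0.08 rad), for 0.2 s.
2. the smaller sleeve is fully home in the larger sleeve, in the wide well (all of step 1 and horizontal distance between inner_sleeve and outer_sleeve below 0.006 m and z of inner_sleeve in the frame of outer_sleeve between 0.017 and 0.025 m and angle between inner_sleeve's own z axis and vertical below 0.08 rad and angle between the z axis of inner_sleeve and the z axis of outer_sleeve, either way round below 0.08 rad), for 0.2 s.
3. the small stopper is fully home in the smaller sleeve (all of step 2 and horizontal distance between small_stopper and inner_sleeve below 0.006 m and z of small_stopper in the frame of inner_sleeve between 0.016 and 0.024 m and angle between small_stopper's own z axis and vertical below 0.08 rad and angle between the z axis of small_stopper and the z axis of inner_sleeve, either way round below 0.08 rad), for 0.2 s.
At the end, for the whole second after the job is handed in: Larger sleeve home in the wide well, smaller sleeve home in it, small stopper home in that, large stopper home in the narrow well: each within 6 mm of the axis of what carries it, within 4 mm of its seated height, upright within 0.08 rad, released and at rest (all of step 3 and horizontal distance between large_stopper and narrow_block below 0.006 m and z of large_stopper in the frame of narrow_block between 0.061 and 0.069 m and angle between large_stopper's own z axis and vertical below 0.08 rad and angle between the z axis of large_stopper and the z axis of narrow_block, either way round below 0.08 rad and linear speed of each of outer_sleeve, inner_sleeve, small_stopper, large_stopper below 0.02 m/s); the robot touches nothing.
It fails at once if the beaker or a bottle is knocked over (angle between any of beaker, reagent_bottle, wash_bottle's own z axis and vertical above 0.6 rad).
It also fails if it takes over 104 s, if anything falls off the work surface, if the arm or the gripper's body presses on something with over 40 N, if the wrist force passes 120 N, or if a joint passes its speed limit or range.

## Robot

A 6-joint arm with a two-finger parallel gripper is mounted at the origin on the work surface. World frame = base frame: x ahead of the robot, y to its left, z up, the work surface at z = 0. Lengths are in m, angles in degrees, forces in N, time in s.
With the tool pointing down it reaches from about 0.4 to 0.825 m from the base axis. Payload 7 kg.
Tool frame: the origin (TCP) lies on the centre line of the jaws, within the pads' length; the fingertips stand 22 mm ahead of it and the grasp point (between the pads) lies 3 mm ahead of it; z points along the fingers, y is the line along which they close (so a half turn about z gives the same grasp; the last joint's range is limited). The gripper opens to 88 mm and grips with 3 to 60 N. Pads are 19 mm wide; open, the fingers measure 130 mm over their backs; the gripper's body (78 mm by 193 mm) begins 47 mm behind the grasp point.
Start: joints at [-51.102, 20.546, 0.682, 0, -70.136, -16.507], TCP at [0.257, -0.624, 0.249] pointing down, gripper open.
Joint ranges: [-176.03, 176.03], [-82.01, 121.73], [-58.28, 71.71], [-173.87, 95.51], [-174.79, -0.11], [-173.66, 173.66]. Speed limits (degrees/s): [136.94, 136.94, 172.46, 180, 180, 180].

## Interface

Orientations are given as [roll, pitch, yaw] about the fixed x, y, z axes, in that order (R = Rz(yaw) Ry(pitch) Rx(roll)).
In Python, from plant import get_state, cams, r gives the robot as it stands.
- The arm moves only by the tool apply_moves, never from a script. Its argument "targets" is a list of rows, each an object with "dp": the shift along the world's x, y, z in m, a list of three; "yaw": the turn about the world's z in degrees. In form: [{"dp": [x, y, z], "yaw": yaw}, ...]. A call has 1 to 20 rows; each row is the pose to reach, as a shift and turn from the pose commanded when the call began; what a row does not reach only later rows make up. A row lasts 1/12 s, in which the tool goes at most 41.7 mm and 7.16 degrees, less where a joint would pass 70% of its speed; a pose out of reach is approached as far as the arm can. A call with a gripper value outside its range is refused whole. "grip" is the gripper command: -1 is fully open, 1 is shut, values between are in proportion, set as the call begins (left out, the last holds). The fingers move at their own pace and stop on an object; "squeeze" is the grip in N (left out, the last holds). Time passes only in rows, so rows that repeat a pose let the fingers close. It gives the time, the measured TCP pose, the force, the opening and the grip force at its end, in the units of the state.
- get_state(): the state, without advancing time (a new reading comes with each control period).
- cams.capture(name): name is "side" or "top"; returns a dict with "image" (400x640x3 uint8, red, green, blue), "range_z" (400x640 float32, m along the optical axis (not along the pixel's ray), 0 where there is no reading), "fx", "fy", "cx", "cy" (pixels), "R" (3x3) and "t" (3): a world point X has camera coordinates R X + t. Camera axes: x right, y down, z forward; pixel columns grow to the right and rows downward; lengths in m; the calibration is good to about 2 mm. A picture is of the moment at which its call begins.
- r.close_job(): hands the job in; it is judged then, once.
The state is a dict: "time_s": time; "joints": joint angles; "qd": joint speeds; "joint_torque": joint torques, N m; "tcp_pos": TCP position; "eef_rot": TCP orientation; "contact_force": force on the tool from outside, world axes, zero at the start; "moment": the same for the moment, N m; "gripper_width": finger opening in m; "gripper_force": force on a finger pad.
Only numpy, scipy, OpenCV 4.12 (cv2) and the standard library are available. Lean on these libraries where they do the work, as an engineer would, in place of code of your own. Each camera call takes 0.05 s, during which the arm holds its last target. There are 200 camera calls.

## Working session

There is one attempt and no reset: what is moved stays moved. The work goes in short steps, Python scripts to look and compute and a tool call to move; the robot and the scene stay as the last step left them, time stands still between calls to the robot, and variables do not carry over. Pictures are saved under pics/ and viewed, at most 14 in all, crops included, and the job is handed in when it is done.

Besides the shell and the picture viewer there is one more tool, called after "Call:" by a JSON object that holds its "api" and its "payload". apply_moves: Moves the arm, as the interface text tells. Its arguments: {"type":"object","properties":{"targets":{"type":"array","items":{"type":"object","properties":{"dp":{"type":"array","items":{"type":"number"}},"yaw":{"type":"number"}}}},"grip":{"type":"number"},"squeeze":{"type":"number"}},"required":["targets"]}

```bash
mkdir -p pics; ls
python3 - <<'E'
from plant import get_state,cams,r
import cv2,numpy as np
print(get_state())
for n in("top","side"):
    c=cams.capture(n); cv2.imwrite(f"pics/{n}0.png",c["image"][:,:,::-1]); np.savez(f"{n}0.npz",**c)
    print(n,c["fx"],c["cx"],c["cy"],c["R"],c["t"],(-c["R"].T@c["t"]))
E
```

```text
pics
{'time_s': 0.0, 'joints': array([-5.11022482e+01,  2.05922074e+01,  6.33476453e-01, -1.73406765e-02,
       -7.01350461e+01, -1.65061739e+01]), 'qd': array([ 0.05109633, -0.04851994,  0.04328522,  0.08043182, -0.02763513,
       -0.04205268]), 'joint_torque': array([-3.52452393e-03, -5.82719135e+01,  2.93039149e+01,  6.99730396e+00,
        6.58247009e-03, -1.91410527e-04]), 'tcp_pos': array([ 0.25691895, -0.62371414,  0.24762042]), 'eef_rot': array([ 1.79905456e+02, -1.10165820e-02, -1.57614319e+02]), 'contact_force': array([ 0.19965482,  0.09472388, -0.22828658]), 'moment': array([0.02515175, 0.03570626, 0.03353232]), 'gripper_force': 0.0, 'gripper_width': 0.08759018095027747}
top 364.10837094231084 320.70080647999254 197.53698534059635 [[-0.04484188 -0.99898338 -0.00462841]
 [-0.97146184  0.04468578 -0.23294866]
 [ 0.23291866 -0.00594954 -0.97247802]] [0.03817865 0.570862   0.79571226] [0.37094642 0.01736454 0.90697093]
side 384.3143326776032 318.5456433999372 198.67609383067244 [[-0.94201598 -0.33548124  0.00763097]
 [-0.18009552  0.48625052 -0.85505908]
 [ 0.28314572 -0.80685362 -0.51847443]] [0.55378043 0.13781593 0.75516765] [0.33266756 0.72807964 0.50514999]
```

View pics/top0.png

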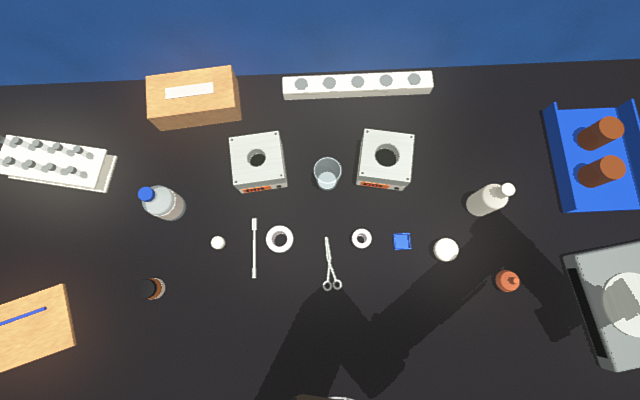

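View pics/side0.png

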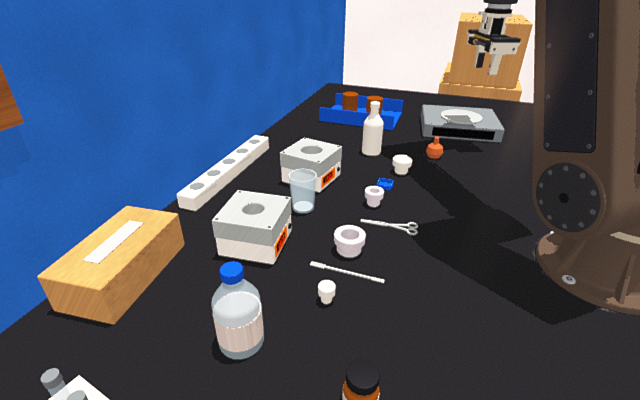

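The top view shows the narrow block at (257,158), the wide block at (387,155), the beaker at (327,173), the larger sleeve at (279,239), the smaller sleeve at (361,238), the small stopper at (218,242) and the large stopper at (446,250). The side view shows all four pieces standing upright. Next I'll measure positions with the range data and colour.

```bash
cat > h.py <<'E'
import numpy as np,cv2
from plant import get_state,cams
def pts(c):
    v,u=np.mgrid[:400,:640]; z=c["range_z"]
    P=np.stack([(u-c["cx"])/c["fx"]*z,(v-c["cy"])/c["fy"]*z,z],-1)
    return (P-c["t"])@c["R"]
def ray(c,u,v,h):
    d=c["R"].T@np.array([(u-c["cx"])/c["fx"],(v-c["cy"])/c["fy"],1]); o=-c["R"].T@c["t"]
    return o+d*(h-o[2])/d[2]
def disc(c,xy,h,rad,lo,hi=.012):
    """circle around the points near height h"""
    W=pts(c); m=(np.hypot(W[...,0]-xy[0],W[...,1]-xy[1])<rad)&(c["range_z"]>0)&(W[...,2]>h-lo)&(W[...,2]<h+hi)
    p=W[m]; 
    q=np.array([ray(c,u,v,h)[:2] for v,u in np.argwhere(m)])
    (cx,cy),r=cv2.minEnclosingCircle((q*1000).astype(np.float32))
    e=cv2.fitEllipse(cv2.convexHull((q*1000).astype(np.float32)))
    return len(p),np.round(np.median(p[:,2]),4),np.round([cx,cy,2*r],1),np.round(e[0],1),np.round(e[1],1)
E
python3 - <<'E'
from h import *
items=dict(outer=((279,239),(350,232),.043,.045),inner=((361,238),(374,190),.040,.035),sst=((218,242),(327,286),.038,.03),lst=((446,250),(402,158),.043,.04))
for n in("top","side"):
    c=dict(np.load(n+"0.npz")); k=0 if n=="top" else 1
    for a,i in items.items():
        xy=ray(c,*i[k],i[2]); print(n,a,xy[:2],*disc(c,xy,i[2],i[3],.008))
    W=pts(c)
    for a,px in dict(wide=((387,155),(312,150)),narrow=((257,158),(254,209))).items():
        xy=ray(c,*px[k],.09)
        # dark hole by range: below top within 35mm
        d=np.hypot(W[...,0]-xy[0],W[...,1]-xy[1])
        Q=np.array([[ray(c,u,v,.09)[:2] for u in range(px[k][0]-45,px[k][0]+45)] for v in range(px[k][1]-45,px[k][1]+45)])
        sub=W[px[k][1]-45:px[k][1]+45,px[k][0]-45:px[k][0]+45]
        g=cv2.cvtColor(c["image"],cv2.COLOR_RGB2GRAY)[px[k][1]-45:px[k][1]+45,px[k][0]-45:px[k][0]+45]
        near=np.hypot(Q[...,0]-xy[0],Q[...,1]-xy[1])<.04
        for nm,m in(("rng",near&(sub[...,2]<.084)),("dark",near&(g<120))):
            e=cv2.fitEllipse(cv2.convexHull((Q[m]*1000).astype(np.float32))); print(n,a,nm,m.sum(),np.round(e[0],1),np.round(e[1],1))
        m=(abs(sub[...,2]-.09)<.006)&(np.hypot(Q[...,0]-xy[0],Q[...,1]-xy[1])<.1)
        b=cv2.minAreaRect((Q[m]*1000).astype(np.float32)); print("  top rect",b)
E
```

```text
top outer [0.48120921 0.11561931] 372 0.0422 [482.6 115.9  63.9] [482.7 115.7] [61.8 63. ]
top inner [ 0.47509807 -0.07945494] 214 0.0389 [475.2 -79.5  45.6] [475.2 -79.5] [44.  45.2]
top sst [0.48129299 0.26188324] 128 0.037 [481.4 264.3  30.8] [481.5 264.3] [28.9 29.6]
top lst [ 0.43740801 -0.27697815] 417 0.0423 [ 440.3 -276.5   55.5] [ 439.5 -276.8] [52.2 54.3]
top wide rng 422 [ 663.3 -147.8] [55.1 56. ]
top wide dark 294 [ 658.4 -145.3] [41.6 51.3]
  top rect ((663.4790649414062, -147.85202026367188), (120.1300048828125, 122.26243591308594), 79.60807800292969)
top narrow rng 235 [671.3 161.8] [39.8 42.6]
top narrow dark 148 [666.5 158.7] [29.1 36.4]
  top rect ((671.7396240234375, 161.9697265625), (122.05744171142578, 120.1813735961914), 5.8631672859191895)
side outer [0.48133038 0.10967374] 448 0.0429 [481.  120.7  74.1] [479.9 120.4] [63.6 73.7]
side inner [ 0.47395241 -0.08090529] 177 0.0398 [474.5 -73.6  59.1] [472.9 -74.3] [45.6 57.6]
side sst [0.47787581 0.26672825] 217 0.0382 [478.2 269.8  36.4] [478.  269.3] [29.6 36.1]
side lst [ 0.43852213 -0.28135556] 169 0.0434 [ 436.6 -271.5   69.3] [ 436.9 -271. ] [52.2 71. ]
side wide rng 110 [ 661.4 -143. ] [41.7 52.6]Traceback (most recent call last):
  File "<stdin>", line 17, in <module>
cv2.error: OpenCV(4.12.0) /io/opencv/modules/imgproc/src/shapedescr.cpp:356: error: (-215:Assertion failed) n >= 0 && (depth == CV_32F || depth == CV_32S) in function 'fitEllipseNoDirect'
```

Run:
```python
from h import *
c=dict(np.load("top0.npz")); W=pts(c); ok=c["range_z"]>0
for n,px in dict(wash=(487,200),reag=(163,203),beaker=(327,173)).items():
    xy=ray(c,*px,.08)
    m=ok&(np.hypot(W[...,0]-xy[0],W[...,1]-xy[1])<.07)&(W[...,2]>.03)
    p=W[m]; print(n,p[:,:2].min(0),p[:,:2].max(0),p[:,2].max(), [p[(p[:,2]>a)&(p[:,2]<a+.02),:2].mean(0).round(3) for a in(.05,.09,.13)])
```

```text
wash [ 0.52112979 -0.4088917 ] [ 0.57866159 -0.35346249] 0.16297497712422904 [array([ 0.541, -0.363]), array([ 0.545, -0.37 ]), array([ 0.547, -0.375])]
reag [0.54420591 0.35499729] [0.61304056 0.42187344] 0.1536492975406104 [array([0.566, 0.366]), array([0.572, 0.378]), array([0.577, 0.387])]
beaker [ 0.60062403 -0.03658856] [0.66527274 0.02552076] 0.09252444203373092 [array([ 0.64 , -0.006]), array([ 0.639, -0.006]), array([nan, nan])]<stdin>:6: RuntimeWarning: Mean of empty slice.
  ret = um.true_divide(
```

Call:
{"api": "apply_moves", "payload": {"targets": [{"dp":[0.183,0.347,-0.1],"yaw":-50},{"dp":[0.183,0.347,-0.1],"yaw":-50},{"dp":[0.183,0.347,-0.1],"yaw":-50},{"dp":[0.183,0.347,-0.1],"yaw":-50},{"dp":[0.183,0.347,-0.1],"yaw":-50},{"dp":[0.183,0.347,-0.1],"yaw":-50},{"dp":[0.183,0.347,-0.1],"yaw":-50},{"dp":[0.183,0.347,-0.1],"yaw":-50},{"dp":[0.183,0.347,-0.1],"yaw":-50},{"dp":[0.183,0.347,-0.1],"yaw":-50},{"dp":[0.183,0.347,-0.1],"yaw":-50},{"dp":[0.183,0.347,-0.1],"yaw":-50},{"dp":[0.183,0.347,-0.1],"yaw":-50},{"dp":[0.183,0.347,-0.1],"yaw":-50}], "grip": -1}}

```text
time_s: 1.27
tcp_pos: [0.4399, -0.2776, 0.1487]
eef_rot: [-180.0, 0.0, 152.4]
contact_force: [-0.3, -0.3, -0.1]
gripper_width: 0.0876
gripper_force: 0.0
```

Call:
{"api": "apply_moves", "payload": {"targets": [{"dp":[0,0,-0.03]},{"dp":[0,0,-0.06]},{"dp":[0,0,-0.085]},{"dp":[0,0,-0.098]},{"dp":[0,0,-0.098]},{"dp":[0,0,-0.098]}]}}

```text
$.targets[0]: bad value
```

Call:
{"api": "apply_moves", "payload": {"targets": [{"dp":[0,0,0]},{"dp":[0,0,0]},{"dp":[0,0,0]},{"dp":[0,0,0]},{"dp":[0,0,0]},{"dp":[0,0,0]},{"dp":[0,0,0]},{"dp":[0,0,0]}], "grip": 1, "squeeze": 20}}

```text
$.targets[0]: bad value
```

Call:
{"api": "apply_moves", "payload": {"targets": [{"dp":[0,0,-0.03],"yaw":0},{"dp":[0,0,-0.06],"yaw":0},{"dp":[0,0,-0.085],"yaw":0},{"dp":[0,0,-0.098],"yaw":0},{"dp":[0,0,-0.098],"yaw":0},{"dp":[0,0,-0.098],"yaw":0}]}}

```text
time_s: 1.77
tcp_pos: [0.4394, -0.2782, 0.0504]
eef_rot: [-180.0, -0.1, 152.3]
contact_force: [0.5, 0.2, 0.1]
gripper_width: 0.0874
gripper_force: 0.0
```

Call:
{"api": "apply_moves", "payload": {"targets": [{"dp":[0,0,0],"yaw":0},{"dp":[0,0,0],"yaw":0},{"dp":[0,0,0],"yaw":0},{"dp":[0,0,0],"yaw":0},{"dp":[0,0,0],"yaw":0},{"dp":[0,0,0],"yaw":0},{"dp":[0,0,0],"yaw":0},{"dp":[0,0,0],"yaw":0}], "grip": 1, "squeeze": 20}}

```text
time_s: 2.43
tcp_pos: [0.4403, -0.2771, 0.051]
eef_rot: [-180.0, 0.0, 152.4]
contact_force: [-1.8, -0.4, 5.4]
gripper_width: 0.0529
gripper_force: 20.0
```

Call:
{"api": "apply_moves", "payload": {"targets": [{"dp":[0,0,0.02],"yaw":0},{"dp":[0,0,0.05],"yaw":0},{"dp":[0,0,0.09],"yaw":0},{"dp":[0,0,0.13],"yaw":0},{"dp":[0.2315,0.439,0.13],"yaw":0},{"dp":[0.2315,0.439,0.13],"yaw":0},{"dp":[0.2315,0.439,0.13],"yaw":0},{"dp":[0.2315,0.439,0.13],"yaw":0},{"dp":[0.2315,0.439,0.13],"yaw":0},{"dp":[0.2315,0.439,0.13],"yaw":0},{"dp":[0.2315,0.439,0.13],"yaw":0},{"dp":[0.2315,0.439,0.13],"yaw":0},{"dp":[0.2315,0.439,0.13],"yaw":0},{"dp":[0.2315,0.439,0.13],"yaw":0},{"dp":[0.2315,0.439,0.13],"yaw":0},{"dp":[0.2315,0.439,0.13],"yaw":0},{"dp":[0.2315,0.439,0.13],"yaw":0},{"dp":[0.2315,0.439,0.13],"yaw":0},{"dp":[0.2315,0.439,0.13],"yaw":0},{"dp":[0.2315,0.439,0.13],"yaw":0}]}}

```text
time_s: 4.1
tcp_pos: [0.671, 0.1611, 0.1802]
eef_rot: [-180.0, -0.0, 152.4]
contact_force: [0.3, 0.1, -0.5]
gripper_width: 0.0528
gripper_force: 20.0
```

Run:
```python
from h import *
print(get_state()["tcp_pos"],get_state()["contact_force"])
a=[]
for n in("top","side"):
    c=cams.capture(n); 
    p=c["R"]@np.array([.67,.162,.13])+c["t"]; u,v=int(c["fx"]*p[0]/p[2]+c["cx"]),int(c["fy"]*p[1]/p[2]+c["cy"])
    u=max(60,u);v=max(60,v); a.append(cv2.resize(c["image"][v-60:v+60,u-60:u+60,::-1],(400,400),interpolation=2))
    print(n,u-60,v-60)
    np.savez(n+"1.npz",**c)
cv2.imwrite("pics/a1.png",np.hstack(a))
```

```text
[0.6710077 0.1611305 0.1802104] [ 0.30363851  0.10925673 -0.48252447]
top 192 92
side 191 130
```

View pics/a1.png

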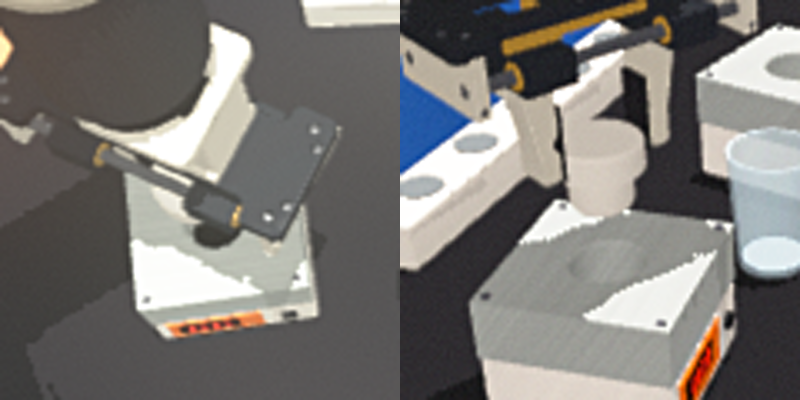

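The crops show the stopper held upright above the narrow well, at about (600,170), with the well at (610,265). I'll check the offset within the side camera alone.

```bash
cat >> h.py <<'E'
from scipy.optimize import least_squares
def fit(c,xy,z0,z1,R,lim):
    """circle of known radius through the side-wall points between z0 and z1"""
    W=pts(c); p=W[(c["range_z"]>0)&(W[...,2]>z0)&(W[...,2]<z1)&(np.hypot(W[...,0]-xy[0],W[...,1]-xy[1])<lim)]
    s=least_squares(lambda q:np.hypot(p[:,0]-q[0],p[:,1]-q[1])-R,xy,loss="soft_l1",f_scale=.001)
    return len(p),np.round(s.x*1000,1),np.round(np.sqrt(np.mean(s.fun**2))*1000,2)
def rect(c,xy,h=.09):
    W=pts(c); m=(abs(W[...,2]-h)<.006)&(np.hypot(W[...,0]-xy[0],W[...,1]-xy[1])<.1)&(c["range_z"]>0)
    q=np.array([ray(c,u,v,h)[:2]*1000 for v,u in np.argwhere(m)],np.float32)
    b=cv2.minAreaRect(q); return np.round(b[0],1),np.round(b[1],1)
E
python3 - <<'E'
from h import *
c=dict(np.load("side0.npz"))
print("narrow",rect(c,(.6715,.162)),"wide",rect(c,(.6635,-.148)))
c=dict(np.load("side1.npz")); print("narrow now",rect(c,(.6715,.162)))
print(fit(c,(.671,.161),.158,.170,.027,.031),fit(c,(.671,.161),.134,.150,.019,.025))
E
```

```text
narrow (array([669., 165.]), array([123.5, 129.9])) wide (array([ 661.2, -143.9]), array([133.9, 127.6]))
narrow now (array([669. , 165.1]), array([123.6, 130.1]))
(154, array([670.5, 161.2]), np.float64(1.19)) (138, array([670.4, 161.1]), np.float64(0.85))
```

Call:
{"api": "apply_moves", "payload": {"targets": [{"dp":[0.0005,0.0005,-0.02],"yaw":0},{"dp":[0.0005,0.0005,-0.035],"yaw":0},{"dp":[0.0005,0.0005,-0.039],"yaw":0},{"dp":[0.0005,0.0005,-0.043],"yaw":0},{"dp":[0.0005,0.0005,-0.047],"yaw":0},{"dp":[0.0005,0.0005,-0.051],"yaw":0},{"dp":[0.0005,0.0005,-0.055],"yaw":0},{"dp":[0.0005,0.0005,-0.058],"yaw":0},{"dp":[0.0005,0.0005,-0.058],"yaw":0}]}}

```text
time_s: 4.95
tcp_pos: [0.6718, 0.1623, 0.122]
eef_rot: [-180.0, -0.0, 152.4]
contact_force: [-0.3, 0.9, -1.8]
gripper_width: 0.0533
gripper_force: 20.0
```

Call:
{"api": "apply_moves", "payload": {"targets": [{"dp":[0,0,-0.002],"yaw":0},{"dp":[0,0,-0.004],"yaw":0},{"dp":[0,0,-0.006],"yaw":0},{"dp":[0,0,-0.006],"yaw":0}]}}

```text
time_s: 5.28
tcp_pos: [0.672, 0.1624, 0.1162]
eef_rot: [-180.0, -0.0, 152.4]
contact_force: [0.3, 0.3, 0.1]
gripper_width: 0.0528
gripper_force: 20.0
```

Call:
{"api": "apply_moves", "payload": {"targets": [{"dp":[0,0,0],"yaw":0},{"dp":[0,0,0],"yaw":0},{"dp":[0,0,0],"yaw":0},{"dp":[0,0,0],"yaw":0},{"dp":[0,0,0],"yaw":0},{"dp":[0,0,0],"yaw":0}], "grip": -1}}

```text
time_s: 5.78
tcp_pos: [0.6721, 0.1624, 0.1167]
eef_rot: [180.0, 0.0, 152.4]
contact_force: [0.1, 1.0, 0.3]
gripper_width: 0.0854
gripper_force: 0.0
```

Call:
{"api": "apply_moves", "payload": {"targets": [{"dp":[0,0,0.03],"yaw":0},{"dp":[0,0,0.07],"yaw":0},{"dp":[-0.1894,-0.0467,0.07],"yaw":0},{"dp":[-0.1894,-0.0467,0.07],"yaw":0},{"dp":[-0.1894,-0.0467,0.07],"yaw":0},{"dp":[-0.1894,-0.0467,0.07],"yaw":0},{"dp":[-0.1894,-0.0467,0.07],"yaw":0},{"dp":[-0.1894,-0.0467,0.03],"yaw":0},{"dp":[-0.1894,-0.0467,-0.02],"yaw":0},{"dp":[-0.1894,-0.0467,-0.02],"yaw":0},{"dp":[-0.1894,-0.0467,-0.02],"yaw":0},{"dp":[-0.1894,-0.0467,-0.02],"yaw":0}]}}

```text
time_s: 6.78
tcp_pos: [0.4834, 0.1159, 0.0973]
eef_rot: [-179.9, 0.0, 152.4]
contact_force: [1.4, 0.6, 0.5]
gripper_width: 0.0877
gripper_force: 0.0
```

Run:
```python
from h import *
c=cams.capture("top");print(get_state()["tcp_pos"])
W=pts(c)
a=cv2.resize(c["image"][110:290,180:340,::-1],None,fx=2.5,fy=2.5,interpolation=2)
s=cams.capture("side"); print("lst",disc(s,(.6715,.1625),.108,.04,.004),fit(s,(.6715,.1625),.094,.104,.027,.031))
b=cv2.resize(s["image"][130:310,200:360,::-1],None,fx=2.5,fy=2.5,interpolation=2)
cv2.imwrite("pics/a2.png",np.hstack([a,b]))
print("outer side", fit(s,(.4825,.116),.028,.038,.032,.037), fit(dict(np.load("side0.npz")),(.4825,.116),.028,.038,.032,.037))
```

```text
[0.4840266  0.11627195 0.09796419]
lst (339, np.float64(0.1085), array([669.2, 165.8,  58.5]), array([669.4, 166. ]), array([53.1, 57.7])) (122, array([671.4, 162.6]), np.float64(0.88))
outer side (189, array([480.7, 116. ]), np.float64(7.42)) (189, array([481.2, 116.4]), np.float64(7.47))
```

View pics/a2.png

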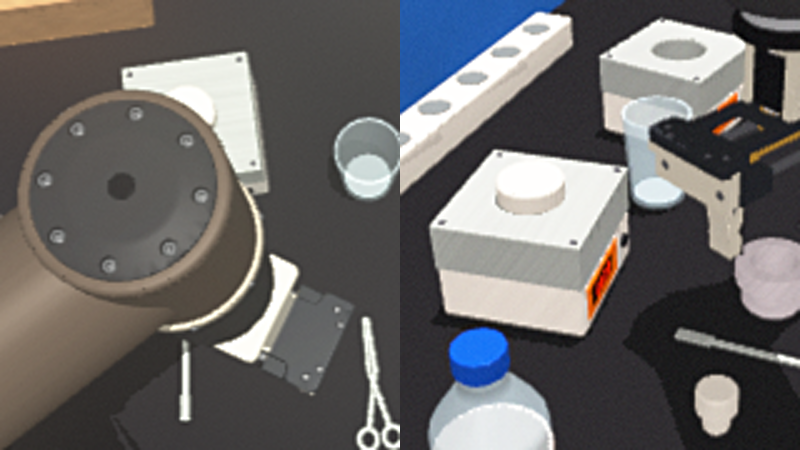

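The right panel shows the large stopper seated flat on the narrow block at (530,185), with its top at 0.108 m. The gripper is above the larger sleeve, so I'll grip it now.

Call:
{"api": "apply_moves", "payload": {"targets": [{"dp":[-0.001,0,-0.02],"yaw":0},{"dp":[-0.001,0,-0.035],"yaw":0},{"dp":[-0.001,0,-0.0475],"yaw":0},{"dp":[-0.001,0,-0.0475],"yaw":0},{"dp":[-0.001,0,-0.0475],"yaw":0}]}}

```text
time_s: 7.3
tcp_pos: [0.4824, 0.116, 0.0499]
eef_rot: [180.0, 0.0, 152.4]
contact_force: [-0.6, -0.0, 0.9]
gripper_width: 0.0879
gripper_force: 0.0
```

Call:
{"api": "apply_moves", "payload": {"targets": [{"dp":[0,0,0],"yaw":0},{"dp":[0,0,0],"yaw":0},{"dp":[0,0,0],"yaw":0},{"dp":[0,0,0],"yaw":0},{"dp":[0,0,0],"yaw":0},{"dp":[0,0,0],"yaw":0},{"dp":[0,0,0],"yaw":0},{"dp":[0,0,0],"yaw":0}], "grip": 1, "squeeze": 25}}

```text
time_s: 7.97
tcp_pos: [0.482, 0.1158, 0.0496]
eef_rot: [180.0, 0.0, 152.4]
contact_force: [-1.5, -0.5, 5.9]
gripper_width: 0.0637
gripper_force: 25.0
```

Call:
{"api": "apply_moves", "payload": {"targets": [{"dp":[0,0,0.02],"yaw":0},{"dp":[0,0,0.05],"yaw":0},{"dp":[0,0,0.09],"yaw":0},{"dp":[0,0,0.13],"yaw":0},{"dp":[0.1812,-0.2637,0.13],"yaw":0},{"dp":[0.1812,-0.2637,0.13],"yaw":0},{"dp":[0.1812,-0.2637,0.13],"yaw":0},{"dp":[0.1812,-0.2637,0.13],"yaw":0},{"dp":[0.1812,-0.2637,0.13],"yaw":0},{"dp":[0.1812,-0.2637,0.13],"yaw":0},{"dp":[0.1812,-0.2637,0.13],"yaw":0},{"dp":[0.1812,-0.2637,0.13],"yaw":0},{"dp":[0.1812,-0.2637,0.13],"yaw":0},{"dp":[0.1812,-0.2637,0.13],"yaw":0},{"dp":[0.1812,-0.2637,0.13],"yaw":0}]}}

```text
time_s: 9.22
tcp_pos: [0.6622, -0.148, 0.178]
eef_rot: [-180.0, -0.1, 152.3]
contact_force: [-0.3, 0.5, -2.2]
gripper_width: 0.0637
gripper_force: 25.0
```

Run:
```python
from h import *
s=cams.capture("side");print(get_state()["tcp_pos"])
print(fit(s,(.6634,-.148),.158,.170,.032,.036),fit(s,(.6634,-.148),.134,.150,.026,.031))
```

```text
[ 0.66221872 -0.14749574  0.17845696]
(148, array([ 663.5, -144.4]), np.float64(6.82)) (121, array([ 662. , -148.1]), np.float64(1.24))
```

Call:
{"api": "apply_moves", "payload": {"targets": [{"dp":[0.001,0.0005,-0.02],"yaw":0},{"dp":[0.001,0.0005,-0.035],"yaw":0},{"dp":[0.001,0.0005,-0.039],"yaw":0},{"dp":[0.001,0.0005,-0.043],"yaw":0},{"dp":[0.001,0.0005,-0.047],"yaw":0},{"dp":[0.001,0.0005,-0.051],"yaw":0},{"dp":[0.001,0.0005,-0.055],"yaw":0},{"dp":[0.001,0.0005,-0.058],"yaw":0},{"dp":[0.001,0.0005,-0.058],"yaw":0}]}}

```text
time_s: 10.02
tcp_pos: [0.6636, -0.1475, 0.1205]
eef_rot: [-180.0, -0.0, 152.4]
contact_force: [0.1, -0.5, -2.0]
gripper_width: 0.0632
gripper_force: 25.0
```

Call:
{"api": "apply_moves", "payload": {"targets": [{"dp":[0,0,-0.002],"yaw":0},{"dp":[0,0,-0.004],"yaw":0},{"dp":[0,0,-0.006],"yaw":0},{"dp":[0,0,-0.006],"yaw":0}]}}

```text
time_s: 10.35
tcp_pos: [0.664, -0.1476, 0.1151]
eef_rot: [180.0, 0.0, 152.4]
contact_force: [0.2, -0.5, -0.8]
gripper_width: 0.0634
gripper_force: 25.0
```

Call:
{"api": "apply_moves", "payload": {"targets": [{"dp":[0,0,0],"yaw":0},{"dp":[0,0,0],"yaw":0},{"dp":[0,0,0],"yaw":0},{"dp":[0,0,0],"yaw":0},{"dp":[0,0,0],"yaw":0},{"dp":[0,0,0],"yaw":0}], "grip": -1}}

```text
time_s: 10.85
tcp_pos: [0.664, -0.1475, 0.1152]
eef_rot: [180.0, 0.0, 152.4]
contact_force: [-0.2, 0.3, 0.0]
gripper_width: 0.087
gripper_force: 0.0
```

Call:
{"api": "apply_moves", "payload": {"targets": [{"dp":[0,0,0.03],"yaw":0},{"dp":[0,0,0.07],"yaw":0},{"dp":[-0.1888,0.068,0.07],"yaw":0},{"dp":[-0.1888,0.068,0.07],"yaw":0},{"dp":[-0.1888,0.068,0.07],"yaw":0},{"dp":[-0.1888,0.068,0.07],"yaw":0},{"dp":[-0.1888,0.068,0.07],"yaw":0},{"dp":[-0.1888,0.068,0.03],"yaw":0},{"dp":[-0.1888,0.068,-0.018],"yaw":0},{"dp":[-0.1888,0.068,-0.018],"yaw":0},{"dp":[-0.1888,0.068,-0.018],"yaw":0},{"dp":[-0.1888,0.068,-0.018],"yaw":0}]}}

```text
time_s: 11.85
tcp_pos: [0.4759, -0.0796, 0.0979]
eef_rot: [-179.9, -0.0, 152.4]
contact_force: [0.0, 0.6, 0.1]
gripper_width: 0.0878
gripper_force: 0.0
```

Run:
```python
from h import *
print(get_state()["tcp_pos"])
c=cams.capture("top")
print("outer top",disc(c,(.664,-.1475),.108,.045,.006,.01))
s=cams.capture("side"); print(disc(s,(.664,-.1475),.108,.045,.006,.01))
W=pts(c); m=(c["range_z"]>0)&(np.hypot(W[...,0]-.664,W[...,1]+.1475)<.03)&(W[...,2]>.1); p=W[m]
print(np.linalg.lstsq(np.c_[p[:,:2],np.ones(len(p))],p[:,2],rcond=None)[0][:2])
a=cv2.resize(c["image"][110:290,320:480,::-1],None,fx=2.5,fy=2.5,interpolation=2)
b=cv2.resize(s["image"][100:280,250:410,::-1],None,fx=2.5,fy=2.5,interpolation=2)
cv2.imwrite("pics/a3.png",np.hstack([a,b]))
```

```text
[ 0.47593314 -0.07962081  0.09786777]
outer top (133, np.float64(0.1075), array([ 674.1, -141.5,   59.9]), array([ 672.5, -141.8]), array([44.5, 57.6]))
(203, np.float64(0.1081), array([ 660.4, -141. ,   75.2]), array([ 660.3, -140.4]), array([64.2, 75.5]))
[0.04744934 0.02202655]
```

View pics/a3.png

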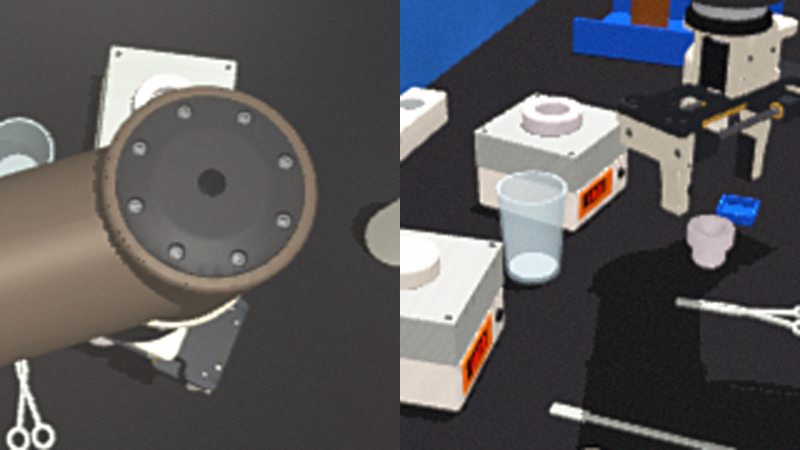

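The larger sleeve is seated flat on the wide block: its top is at 0.108 m and it sits at (550,115) in the right panel. The gripper straddles the smaller sleeve.

Call:
{"api": "apply_moves", "payload": {"targets": [{"dp":[-0.0005,0,-0.02],"yaw":0},{"dp":[-0.0005,0,-0.035],"yaw":0},{"dp":[-0.0005,0,-0.0503],"yaw":0},{"dp":[-0.0005,0,-0.0503],"yaw":0},{"dp":[-0.0005,0,-0.0503],"yaw":0}]}}

```text
time_s: 12.37
tcp_pos: [0.4752, -0.0796, 0.0474]
eef_rot: [-180.0, 0.0, 152.4]
contact_force: [-0.2, -0.3, 0.0]
gripper_width: 0.0878
gripper_force: 0.0
```

Call:
{"api": "apply_moves", "payload": {"targets": [{"dp":[0,0,0],"yaw":0},{"dp":[0,0,0],"yaw":0},{"dp":[0,0,0],"yaw":0},{"dp":[0,0,0],"yaw":0},{"dp":[0,0,0],"yaw":0},{"dp":[0,0,0],"yaw":0},{"dp":[0,0,0],"yaw":0},{"dp":[0,0,0],"yaw":0},{"dp":[0,0,0],"yaw":0}], "grip": 1, "squeeze": 20}}

```text
time_s: 13.12
tcp_pos: [0.4747, -0.0795, 0.0468]
eef_rot: [180.0, 0.0, 152.4]
contact_force: [0.1, 0.5, 1.5]
gripper_width: 0.0457
gripper_force: 20.0
```

Call:
{"api": "apply_moves", "payload": {"targets": [{"dp":[0,0,0.02],"yaw":0},{"dp":[0,0,0.05],"yaw":0},{"dp":[0,0,0.09],"yaw":0},{"dp":[0,0,0.143],"yaw":0},{"dp":[0.189,-0.068,0.143],"yaw":0},{"dp":[0.189,-0.068,0.143],"yaw":0},{"dp":[0.189,-0.068,0.143],"yaw":0},{"dp":[0.189,-0.068,0.143],"yaw":0},{"dp":[0.189,-0.068,0.143],"yaw":0},{"dp":[0.189,-0.068,0.143],"yaw":0},{"dp":[0.189,-0.068,0.143],"yaw":0},{"dp":[0.189,-0.068,0.143],"yaw":0},{"dp":[0.189,-0.068,0.143],"yaw":0},{"dp":[0.189,-0.068,0.143],"yaw":0}]}}

```text
time_s: 14.28
tcp_pos: [0.6629, -0.1471, 0.1902]
eef_rot: [180.0, 0.0, 152.4]
contact_force: [-0.1, -0.5, -0.3]
gripper_width: 0.0459
gripper_force: 20.0
```

Run:
```python
from h import *
s=cams.capture("side");t=get_state()["tcp_pos"];print(t)
f=t[2]-.047
print("held",fit(s,t[:2],f+.024,f+.036,.023,.028),fit(s,t[:2],f+.005,f+.019,.0165,.022))
print("outer",fit(s,(.6638,-.1476),.093,.105,.032,.037), fit(s,(.6638,-.1476),.093,.105,.032,.034))
```

```text
[ 0.66302221 -0.14706489  0.19037548]
held (78, array([ 663.4, -146.3]), np.float64(3.9)) (68, array([ 663.1, -147.1]), np.float64(1.62))
outer (153, array([ 663.1, -146.3]), np.float64(6.86)) (145, array([ 663.2, -146.6]), np.float64(7.13))
```

Call:
{"api": "apply_moves", "payload": {"targets": [{"dp":[0.0008,-0.0003,-0.015],"yaw":0},{"dp":[0.0008,-0.0003,-0.03],"yaw":0},{"dp":[0.0008,-0.0003,-0.034],"yaw":0},{"dp":[0.0008,-0.0003,-0.038],"yaw":0},{"dp":[0.0008,-0.0003,-0.042],"yaw":0},{"dp":[0.0008,-0.0003,-0.046],"yaw":0},{"dp":[0.0008,-0.0003,-0.05],"yaw":0},{"dp":[0.0008,-0.0003,-0.051],"yaw":0},{"dp":[0.0008,-0.0003,-0.051],"yaw":0}]}}

```text
time_s: 15.08
tcp_pos: [0.6643, -0.1478, 0.1386]
eef_rot: [-180.0, -0.0, 152.4]
contact_force: [0.2, -0.0, -1.0]
gripper_width: 0.0456
gripper_force: 20.0
```

Call:
{"api": "apply_moves", "payload": {"targets": [{"dp":[0,0,-0.002],"yaw":0},{"dp":[0,0,-0.004],"yaw":0},{"dp":[0,0,-0.0055],"yaw":0},{"dp":[0,0,-0.0055],"yaw":0}]}}

```text
time_s: 15.42
tcp_pos: [0.6644, -0.1478, 0.1332]
eef_rot: [-180.0, 0.0, 152.4]
contact_force: [-0.2, 0.4, -1.0]
gripper_width: 0.0457
gripper_force: 20.0
```

Call:
{"api": "apply_moves", "payload": {"targets": [{"dp":[0,0,0],"yaw":0},{"dp":[0,0,0],"yaw":0},{"dp":[0,0,0],"yaw":0},{"dp":[0,0,0],"yaw":0},{"dp":[0,0,0],"yaw":0},{"dp":[0,0,0],"yaw":0},{"dp":[0,0,0],"yaw":0}], "grip": -1}}

```text
time_s: 16.0
tcp_pos: [0.6644, -0.1478, 0.1333]
eef_rot: [180.0, 0.0, 152.4]
contact_force: [-0.7, 0.9, -0.5]
gripper_width: 0.0851
gripper_force: 0.0
```

Call:
{"api": "apply_moves", "payload": {"targets": [{"dp":[0,0,0.03],"yaw":0},{"dp":[0,0,0.07],"yaw":0},{"dp":[-0.183,0.4121,0.07],"yaw":50},{"dp":[-0.183,0.4121,0.07],"yaw":50},{"dp":[-0.183,0.4121,0.07],"yaw":50},{"dp":[-0.183,0.4121,0.07],"yaw":50},{"dp":[-0.183,0.4121,0.07],"yaw":50},{"dp":[-0.183,0.4121,0.07],"yaw":50},{"dp":[-0.183,0.4121,0.07],"yaw":50},{"dp":[-0.183,0.4121,0.07],"yaw":50},{"dp":[-0.183,0.4121,0.07],"yaw":50},{"dp":[-0.183,0.4121,0.07],"yaw":50},{"dp":[-0.183,0.4121,0.07],"yaw":50},{"dp":[-0.183,0.4121,0.07],"yaw":50},{"dp":[-0.183,0.4121,0.0],"yaw":50},{"dp":[-0.183,0.4121,-0.036],"yaw":50},{"dp":[-0.183,0.4121,-0.036],"yaw":50},{"dp":[-0.183,0.4121,-0.036],"yaw":50},{"dp":[-0.183,0.4121,-0.036],"yaw":50}]}}

```text
time_s: 17.58
tcp_pos: [0.4812, 0.2638, 0.0968]
eef_rot: [-179.9, -0.1, -157.6]
contact_force: [0.4, -0.7, 0.4]
gripper_width: 0.0874
gripper_force: 0.0
```

Run:
```python
from h import *
print(get_state()["tcp_pos"])
c=cams.capture("top"); s=cams.capture("side"); np.savez("top2.npz",**c)
print("inner top",disc(c,(.664,-.1475),.126,.045,.006,.01), "wide rect",rect(c,(.664,-.1475)))
print("collar outer",disc(c,(.664,-.1475),.108,.045,.006,.005))
g=cv2.resize(c["image"][120:190,350:420,::-1],(400,400),interpolation=2)
b=cv2.resize(s["image"][200:330,260:390,::-1],(400,400),interpolation=2)
cv2.imwrite("pics/a4.png",np.hstack([g,b]))
```

```text
[0.48122668 0.26384097 0.09683954]
inner top (220, np.float64(0.1252), array([ 664.5, -145.6,   47.4]), array([ 664.5, -146.3]), array([43.8, 46.8])) wide rect (array([ 663.6, -147.8]), array([120.3, 122.1]))
collar outer (258, np.float64(0.1073), array([ 664.2, -144.9,   64.5]), array([ 664.3, -145.4]), array([62.4, 64.4]))
```

View pics/a4.png

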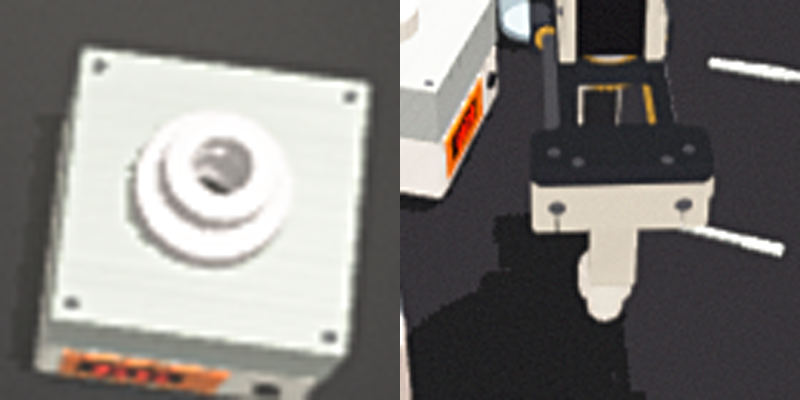

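The left panel shows the two sleeves nested and flat, with the inner bore at (222,160). The right panel shows the gripper over the small stopper. I'll do one numeric check of the stopper in the side view before gripping it.

Run:
```python
from h import *
s=dict(np.load("side0.npz")); c=dict(np.load("top0.npz"))
print(fit(s,(.4814,.2643),.023,.034,.015,.020),fit(s,(.4814,.2643),.005,.017,.010,.016))
c2=dict(np.load("top2.npz")); print(rect(c,(.664,-.1475)))
g=cv2.cvtColor(c2["image"],cv2.COLOR_RGB2GRAY)
# inner bore via range
W=pts(c2); m=np.zeros((400,640),np.uint8)
q=np.array([[*ray(c2,u,v,.126)[:2],W[v,u,2]] for v in range(120,190) for u in range(350,420)])
k=q[(np.hypot(q[:,0]-.6645,q[:,1]+.1465)<.018)&(q[:,2]<.119)]
print("bore",len(k),cv2.minEnclosingCircle((k[:,:2]*1000).astype(np.float32)),k[:,:2].mean(0))
```

```text
(82, array([479.8, 264.3]), np.float64(0.57)) (44, array([479.6, 264.6]), np.float64(0.64))
(array([ 663.5, -147.9]), array([120.1, 122.3]))
bore 80 ((664.9195556640625, -146.0468292236328), 11.922683715820312) [ 0.66452575 -0.14611479]
```

Call:
{"api": "apply_moves", "payload": {"targets": [{"dp":[0,0.0003,-0.02],"yaw":0},{"dp":[0,0.0003,-0.035],"yaw":0},{"dp":[0,0.0003,-0.052],"yaw":0},{"dp":[0,0.0003,-0.052],"yaw":0},{"dp":[0,0.0003,-0.052],"yaw":0}]}}

```text
time_s: 18.1
tcp_pos: [0.4821, 0.265, 0.0466]
eef_rot: [180.0, 0.1, -157.6]
contact_force: [0.4, 0.9, 0.8]
gripper_width: 0.0877
gripper_force: 0.0
```

Call:
{"api": "apply_moves", "payload": {"targets": [{"dp":[0,0,0],"yaw":0},{"dp":[0,0,0],"yaw":0},{"dp":[0,0,0],"yaw":0},{"dp":[0,0,0],"yaw":0},{"dp":[0,0,0],"yaw":0},{"dp":[0,0,0],"yaw":0},{"dp":[0,0,0],"yaw":0},{"dp":[0,0,0],"yaw":0},{"dp":[0,0,0],"yaw":0},{"dp":[0,0,0],"yaw":0}], "grip": 1, "squeeze": 15}}

```text
time_s: 18.93
tcp_pos: [0.4814, 0.2646, 0.0452]
eef_rot: [-180.0, -0.0, -157.6]
contact_force: [-0.6, -1.0, -0.3]
gripper_width: 0.0293
gripper_force: 15.0
```

Call:
{"api": "apply_moves", "payload": {"targets": [{"dp":[0,0,0.02],"yaw":0},{"dp":[0,0,0.05],"yaw":0},{"dp":[0,0,0.09],"yaw":0},{"dp":[0,0,0.13],"yaw":0},{"dp":[0.1832,-0.411,0.16],"yaw":0},{"dp":[0.1832,-0.411,0.16],"yaw":0},{"dp":[0.1832,-0.411,0.16],"yaw":0},{"dp":[0.1832,-0.411,0.16],"yaw":0},{"dp":[0.1832,-0.411,0.16],"yaw":0},{"dp":[0.1832,-0.411,0.16],"yaw":0},{"dp":[0.1832,-0.411,0.16],"yaw":0},{"dp":[0.1832,-0.411,0.16],"yaw":0},{"dp":[0.1832,-0.411,0.16],"yaw":0},{"dp":[0.1832,-0.411,0.16],"yaw":0},{"dp":[0.1832,-0.411,0.16],"yaw":0},{"dp":[0.1832,-0.411,0.16],"yaw":0},{"dp":[0.1832,-0.411,0.16],"yaw":0},{"dp":[0.1832,-0.411,0.16],"yaw":0},{"dp":[0.1832,-0.411,0.16],"yaw":0}]}}

```text
time_s: 20.52
tcp_pos: [0.6642, -0.1456, 0.2051]
eef_rot: [180.0, -0.0, -157.6]
contact_force: [-0.3, 0.4, -0.5]
gripper_width: 0.0293
gripper_force: 15.0
```

Run:
```python
from h import *
s=cams.capture("side");t=get_state()["tcp_pos"];print(t)
f=t[2]-.045
print("held",fit(s,t[:2],f+.003,f+.017,.010,.016))
for z,R in((.112,.023),): print("inner collar",fit(s,(.6645,-.1465),z,z+.010,R,.0245),fit(s,(.6645,-.1465),z,z+.010,R,.027))
W=pts(s)
q=np.array([[*ray(s,u,v,.126)[:2],*W[v,u]] for v in range(110,190) for u in range(260,370)])
k=q[abs(q[:,4]-.126)<.004]; k=k[np.hypot(k[:,2]-.6645,k[:,3]+.1465)<.03]
print("inner top",len(k),cv2.fitEllipse(cv2.convexHull((k[:,:2]*1000).astype(np.float32))))
cv2.imwrite("pics/a5.png",cv2.resize(s["image"][100:190,265:365,::-1],None,fx=6,fy=6,interpolation=2))
```

```text
[ 0.66428595 -0.14530164  0.20533403]
held (41, array([ 662.8, -145.7]), np.float64(1.34))
inner collar (81, array([ 664.5, -147.6]), np.float64(4.22)) (81, array([ 664.5, -147.6]), np.float64(4.22))
inner top 100 ((662.8310546875, -142.30601501464844), (45.97126388549805, 50.91876983642578), 26.058725357055664)
```

View pics/a5.png

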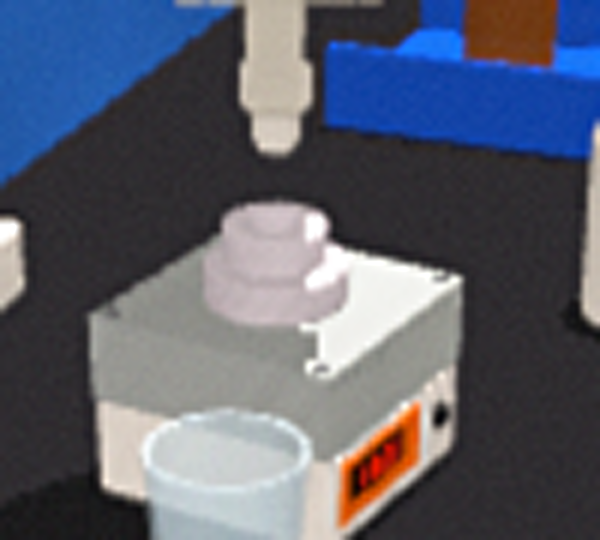

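The stopper is held upright at (275,130), in line with the bore at (276,215). I'll lower it with a 1 mm shift in y.

Call:
{"api": "apply_moves", "payload": {"targets": [{"dp":[0.0003,-0.001,-0.015],"yaw":0},{"dp":[0.0003,-0.001,-0.03],"yaw":0},{"dp":[0.0003,-0.001,-0.033],"yaw":0},{"dp":[0.0003,-0.001,-0.036],"yaw":0},{"dp":[0.0003,-0.001,-0.039],"yaw":0},{"dp":[0.0003,-0.001,-0.042],"yaw":0},{"dp":[0.0003,-0.001,-0.045],"yaw":0},{"dp":[0.0003,-0.001,-0.048],"yaw":0},{"dp":[0.0003,-0.001,-0.048],"yaw":0}]}}

```text
time_s: 21.32
tcp_pos: [0.6647, -0.1474, 0.1568]
eef_rot: [180.0, -0.0, -157.6]
contact_force: [-0.5, -0.3, -0.2]
gripper_width: 0.029
gripper_force: 15.0
```

Call:
{"api": "apply_moves", "payload": {"targets": [{"dp":[0,0,-0.002],"yaw":0},{"dp":[0,0,-0.004],"yaw":0},{"dp":[0,0,-0.0055],"yaw":0},{"dp":[0,0,-0.0055],"yaw":0}]}}

```text
time_s: 21.65
tcp_pos: [0.6647, -0.1474, 0.1514]
eef_rot: [180.0, -0.0, -157.6]
contact_force: [0.1, 0.1, -0.5]
gripper_width: 0.0297
gripper_force: 15.0
```

Call:
{"api": "apply_moves", "payload": {"targets": [{"dp":[0,0,0],"yaw":0},{"dp":[0,0,0],"yaw":0},{"dp":[0,0,0],"yaw":0},{"dp":[0,0,0],"yaw":0},{"dp":[0,0,0],"yaw":0},{"dp":[0,0,0],"yaw":0}], "grip": -1}}

```text
time_s: 22.15
tcp_pos: [0.665, -0.1474, 0.1519]
eef_rot: [-180.0, 0.0, -157.6]
contact_force: [-0.4, 0.5, -0.4]
gripper_width: 0.0633
gripper_force: 0.0
```

Call:
{"api": "apply_moves", "payload": {"targets": [{"dp":[0,0,0.03],"yaw":0},{"dp":[0,0,0.07],"yaw":0},{"dp":[0,0,0.1],"yaw":0},{"dp":[-0.25,0.1,0.1],"yaw":0},{"dp":[-0.25,0.1,0.1],"yaw":0},{"dp":[-0.25,0.1,0.1],"yaw":0},{"dp":[-0.25,0.1,0.1],"yaw":0},{"dp":[-0.25,0.1,0.1],"yaw":0},{"dp":[-0.25,0.1,0.1],"yaw":0},{"dp":[-0.25,0.1,0.1],"yaw":0},{"dp":[-0.25,0.1,0.1],"yaw":0},{"dp":[-0.25,0.1,0.1],"yaw":0},{"dp":[-0.25,0.1,0.1],"yaw":0},{"dp":[-0.25,0.1,0.1],"yaw":0}]}}

```text
time_s: 23.32
tcp_pos: [0.4157, -0.0474, 0.2518]
eef_rot: [-180.0, 0.0, -157.6]
contact_force: [-0.0, -0.3, -0.5]
gripper_width: 0.0876
gripper_force: 0.0
```

Run:
```python
from h import *
c=cams.capture("top"); s=cams.capture("side")
for n,k in(("top",c),("side",s)): print(n,"sst",disc(k,(.6645,-.147),.144,.03,.006,.01),"lst",disc(k,(.6715,.1625),.108,.04,.006,.01))
a=cv2.resize(c["image"][100:220,200:440,::-1],(800,400),interpolation=2)
b=cv2.resize(s["image"][100:280,170:410,::-1],None,fx=1.6,fy=1.6,interpolation=2)
cv2.imwrite("pics/a6.png",np.vstack([cv2.resize(a,(600,300)),cv2.resize(b,(600,290))]))
```

```text
top sst (77, np.float64(0.1433), array([ 663.9, -145.6,   30.1]), array([ 667.3, -145.2]), array([21.2, 29.2])) lst (403, np.float64(0.1073), array([671.4, 163.2,  54.7]), array([671.6, 163.1]), array([52.5, 54.3]))
side sst (67, np.float64(0.144), array([ 659.8, -141.2,   43.6]), array([ 660.4, -140.3]), array([29.9, 44.8])) lst (365, np.float64(0.1084), array([668.3, 167.2,  61.8]), array([668.3, 167.5]), array([53.2, 61.4]))
```

View pics/a6.png

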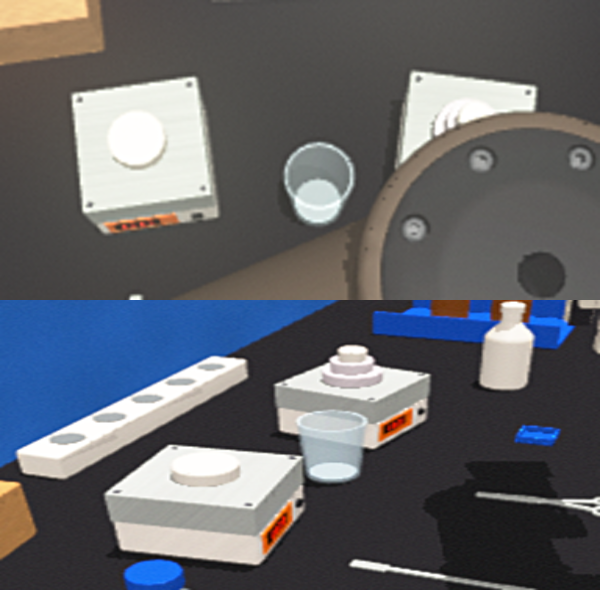

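The stack stands complete and level at (352,365), with its top at 0.144 m. The large stopper is seated at (205,467), and the beaker and bottles are upright.

```bash
python3 -c "
from plant import r
print(r.close_job())"
```

```text
the job is handed in; nothing more can be done
None
```

The job is handed in: both sleeves and the small stopper are stacked in the wide well and the large stopper closes the narrow one, all seated at the right height by camera, nothing knocked over, about 23 s used; the hand-in returned no verdict.

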